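# Hold the book cradle at the mark, then lay it down

### The arm

A 6-joint arm with a two-finger parallel gripper is mounted at the origin on the work surface. World frame = base frame: x ahead of the robot, y to its left, z up, the work surface at z = 0. Lengths are in m, angles in degrees, forces in N, time in s.
With the tool pointing down it reaches from about 0.375 to 0.9 m from the base axis. Payload 3.1 kg.
Tool frame: the origin (TCP) lies on the centre line of the jaws, within the pads' length; the fingertips stand 19 mm ahead of it and the grasp point (between the pads) is the TCP (tips_ahead is the distance from the TCP to the fingertips, in m); z points along the fingers, y is the line along which they close (so a half turn about z gives the same grasp; the last joint's range is limited). The gripper opens to 87 mm and grips with 3 to 60 N. Pads are 19 mm wide; open, the fingers measure 117 mm over their backs; the gripper's body (75 mm by 190 mm) begins 51 mm behind the grasp point.
Start: joints at [66.664, 30.224, 82.088, -0, 67.689, -10.227], TCP at [0.142, 0.609, 0.242] pointing down, gripper open.
Joint ranges: [-176.69, 176.69], [-43.24, 126.21], [12.49, 139.97], [-82, 262], [0, 151.66], [-163.58, 163.58]. Speed limits (degrees/s): [159.86, 159.86, 180, 180, 180, 180].

### API

Orientations are given as a 3x3 rotation matrix whose columns are the frame's x, y, z axes.
In Python, from rig import read_state, capture, hand_in, trace, landmark_of, tips_ahead gives the robot as it stands.
- The arm moves only by the shell command python3 -m jog 'ROWS'. ROWS is JSON, a list of rows, each an object of numbers: "tx", "ty", "tz": the shift along the tool's x, y, z in cm; "roll": the turn about the tool's z in rad; "jaw": the opening, from 0 (shut) to 1 (fully open). A call has 1 to 8 rows; each row shifts and turns the commanded pose from where the row before left it, along the tool's axes as they then stand; what a row does not reach is not made up. A row lasts 1/10 s, in which the tool goes at most 50 mm and 8.59 degrees, less where a joint would pass 70% of its speed; a pose out of reach is approached as far as the arm can. A call with a gripper value outside its range is refused whole. The fingers move at their own pace and stop on an object; the grip force is fixed at half the most. Time passes only in rows, so rows that do not move let the fingers close. It gives the time, the measured TCP pose, the force, the opening and the grip force at its end, in the units of the state.
- read_state(): the state, without advancing time (a new reading comes with each control period).
- capture(name): name is "scene" or "top" or "wrist"; returns a dict with "img" (480x640x3 uint8, red, green, blue), "vertical_fov" (degrees; the focal length in pixels is half the picture's height over the tangent of half this angle, whatever the lens; pixels are square), "cx", "cy" (the principal point, pixels), "k1" (the pictures are not rectified: a ray, as slopes to the right and down, at radius r is drawn at 1 + k1 r^2 times it, then the intrinsics apply), "cam_to_world" (4x4, takes a point from camera to world coordinates); the wrist camera has in their place "tool_from_camera" (4x4, takes a point from camera to tool coordinates, whose origin is the TCP and whose axes are the flange's). Camera axes: x right, y up, looking along -z (the intrinsics and any distortion apply to the point x, -y, -z); pixel columns grow to the right and rows downward; lengths in m; the calibration is good to about 2 mm. A picture is of the moment at which its call begins: read the wrist's pose just before it. There is no depth.
- hand_in(): hands the job in; it is judged then, once.
Trained networks look in the newest picture that a camera, given by its name, has taken for a name from the list of things; names that differ only in an ending like _2 or _b are one class to them, and where a whole thing is asked for, a point or a joint stands for the part that bears it (a point fixed in the world has none). Each returns a list of dicts, best first, with "p" (0 to 1); they miss things now and then, are a little off and sometimes report something else, mostly with a low value. They report only what shows in the picture. A call takes as long as a camera call.
- trace(camera, thing): "pixels" (480x640 bool, what is visible of it) and "bbox" ([left, top, width, height] in pixels, round what is visible of it).
- landmark_of(camera, thing): "point" ([row, column] in pixels: a listed point, or the origin of a listed thing).
The state is a dict: "time_s": time; "joint_positions": joint angles; "qvel": joint speeds; "tau": joint torques, N m; "position": TCP position; "tcp_rot": TCP orientation; "force": force on the tool from outside, world axes, zero at the start; "moment": the same for the moment, N m; "opening": opening from 0.0 (shut) to 1.0 (fully open); "grasp_force": force on a finger pad.
Only numpy, scipy, OpenCV 4.12 (cv2) and the standard library are available. Lean on these libraries where they do the work, as an engineer would, in place of code of your own. Each camera call takes 0.05 s, during which the arm holds its last target. There are 200 camera calls.

### The job

The open atlas on the rocking book cradle lies tipped over to the robot's left. Working the cradle only by its sprung handle, bring its pointer over the marker tab on the dial and keep it there for five seconds while the page is photographed, then lay the cradle down gently on its right-hand rest and let go. Never let it drop hard on either rest, do not touch the atlas or its tray, and leave the other things on the desk where they are.

Things in the scene. Friction and masses are not known exactly. Their poses are not given: they have to be found in the camera images.
- stand: Fixed stand of the cradle: dark wooden board 300 x 440 x 14 mm (x, y, z) with a 14 mm thick end frame at x = -122 and +122 mm that carries the axle, and a low rubber-topped rest under each edge of the tray (y = +165 and -165 mm). Origin: centre of the board's underside; x points away from the robot (turned up to 0.25 rad), y to the robot's left, z up.
- axle_mid (a point): Middle of the axle, on its axis, 130 mm above the stand's origin. The axle lies along the stand's x. The rocking part on it (axle, tray, steel bars, atlas, pointer) has nominally 2.75 kg and an inertia of 0.055 kg m2 about the axle; the true mass, and with it inertia and gravity's pull, is 0.82 to 1.3 times that. Bearings: damping 0.004 N m s/rad, friction 0.001 N m.
- cradle (a joint): Tilt of the rocking part about the stand's +x, rad. 0 level; negative: left (+y) edge down, pointer and handle lean left; positive: to the right. The rests stop it at -0.35 and +0.35; it starts lying at -0.35. Top-heavy: gravity tips it with nominally 0.173 N m/rad x tilt, plus a bias of about -0.011 N m (left pages heavier). Let go, it falls to a rest, time constant 0.6 s.
- handle (a joint): Angle of the sprung lever relative to the rocking part, rad, same axis and sign: lever angle from upright = cradle + handle. Starts relaxed at 0, range -1.1 to 1.1. Spring 0.105 N m/rad (damping 0.003 N m s/rad) turns the rocking part with 0.105 x handle. Lifting off a rest takes 0.5 to 0.9 rad of it. Lever 0.15 kg, counterweighted.
- handle_hub (a point): Centre of the circle on which handle_grip moves, on the axle's line, 185 mm towards the robot from axle_mid (stand frame -185, 0, 130 mm). NB the spring is weaker than gravity's tipping: with the lever held still the cradle runs away to a side (time constant 0.75 to 1.15 s), so to keep a reading the lever must be moved all the time by tilt and tilt speed.
- handle_grip (a point): Place to grip: a level round black bar, 16 mm diameter, parallel to the axle, sticking out 67 mm towards the robot from the top of the flat steel lever, whose plane is 40 mm beyond this point. Circle of radius 140 mm about handle_hub: at lever angle a it is at (-185, -140 sin a, 130 + 140 cos a) mm of the stand. The bar may turn between fingers closing along the stand's y from above.
- mark (a joint): Angle of the brass marker tab (24 mm wide, 20 mm high) on the white dial that stands on the near end frame and faces the atlas, rad; same axis, zero and sign as cradle, which must come to this value. Set beforehand between -0.1 and 0.1; it stays put.
- pointer_tip (a point): Point on the rocking part's thin dark pointer, near its tip, 110 mm from the axle and at x = -108 mm of the stand, straight above the axle when the cradle is level.
- mark_tip (a point): Point in front of the marker tab, 110 mm from the axle and at x = -108 mm of the stand; pointer_tip meets it when the reading is exact. Anywhere across the tab's 24 mm width is a good reading.
- mug: White mug, 80 mm across and 95 mm high, bystander. Origin: centre of its underside.
- pencup: Dark metal pencil cup, 76 mm across, 100 mm high, bystander. Origin: centre of its underside.
- books: Pile of three closed books, 150 x 220 x 76 mm, bystander. Origin: centre of its underside.
- tissue_box: Wooden tissue box, 120 x 120 x 90 mm, bystander. Origin: centre of its underside.
- glasses_case: Black spectacle case, 65 x 160 x 35 mm, bystander. Origin: centre of its underside.
- paperweight: Round glass paperweight, 76 mm across, 38 mm high, bystander. Origin: centre of its underside.
- atlas_top (a point): Centre of the open atlas's pages, 34 mm above the axle at level tilt. The atlas (180 x 330 mm) lies on the wooden tray (200 x 400 mm, 20 mm steel bars along its left and right edges), which fills the space between the stand's end frames. Atlas, tray, bars and pointer are not to be touched.

How it is judged (in metres and radians):
On the way, in this order (a step that is already met when the one before it is completed fails the run):
1. the pointer stands over the marker tab for five seconds on end (distance between pointer_tip and mark_tip below 0.012 m), for 5 s.
2. the cradle lies on its right-hand rest (value of joint cradle above 0.335 rad), for 0.2 s.
At the end, for the whole second after the job is handed in: The cradle rests on its right-hand rest (tilt above 0.335 rad, speed under 0.05 rad/s), after the pointer tip was within 12 mm (half the tab's width) of the mark for 5 s on end (value of joint cradle above 0.335 rad and velocity of joint cradle between -0.05 and 0.05 rad/s); the robot touches nothing.
It fails at once if the cradle drops hard on its right-hand rest (faster than 0.3 rad/s) (value of joint cradle above 0.32 rad and velocity of joint cradle above 0.3 rad/s).
It fails at once if the cradle drops hard on its left-hand rest (faster than 0.3 rad/s) (value of joint cradle below -0.32 rad and velocity of joint cradle below -0.3 rad/s).
It fails at once if the robot touches the tray or the atlas (contact force between any of the fingers, the arm and cradle_c0 above 0.3 N or contact force between any of the fingers, the arm and cradle_c1 above 0.3 N or contact force between any of the fingers, the arm and cradle_c2 above 0.3 N or contact force between any of the fingers, the arm and cradle_c3 above 0.3 N or contact force between any of the fingers, the arm and cradle_c4 above 0.3 N or contact force between any of the fingers, the arm and cradle_c5 above 0.3 N or contact force between any of the fingers, the arm and cradle_c6 above 0.3 N or contact force between any of the fingers, the arm and cradle_c7 above 0.3 N or contact force between any of the fingers, the arm and cradle_c8 above 0.3 N or contact force between any of the fingers, the arm and cradle_c9 above 0.3 N).
It fails at once if a bystander is moved by more than 20 mm (distance of any of mug, pencup, books, tissue_box, glasses_case, paperweight from where it was at the start of the episode above 0.02 m).
It also fails if it takes over 61 s, if anything falls off the work surface, if the arm or the gripper's body presses on something with over 40 N, if the wrist force passes 120 N, or if a joint passes its speed limit or range.

## Working session

There is one attempt and no reset: what is moved stays moved. The work goes in short steps, Python scripts to look and compute and a shell command to move; the robot and the scene stay as the last step left them, time stands still between calls to the robot, and variables do not carry over. Pictures are saved under pics/ and viewed, at most 10 in all, crops included, and the job is handed in when it is done.

```bash
mkdir -p pics
cat > h.py <<'E'
import numpy as np, cv2
from rig import *
def K(c):
    f=240/np.tan(np.radians(c["vertical_fov"])/2); return np.array([[f,0,c["cx"]],[0,f,c["cy"]],[0,0,1.]])
def ray(c,rc,T=None):
    T=np.array(c["cam_to_world"]) if T is None else T
    k=K(c);u=(rc[1]-k[0,2])/k[0,0];v=(rc[0]-k[1,2])/k[1,1]
    a,b=u,v
    for _ in range(30):
        s=1+c["k1"]*(a*a+b*b); a,b=u/s,v/s
    d=T[:3,:3]@np.array([a,-b,-1]); return T[:3,3],d/np.linalg.norm(d)
def proj(c,P,T=None):
    T=np.array(c["cam_to_world"]) if T is None else T
    p=np.linalg.inv(T)@np.append(P,1); a,b=p[0]/-p[2],-p[1]/-p[2]
    s=1+c["k1"]*(a*a+b*b);k=K(c); return np.array([k[1,1]*b*s+k[1,2],k[0,0]*a*s+k[0,2]])
def tri(rays):
    A=np.zeros((3,3));b=np.zeros(3)
    for o,d in rays:
        M=np.eye(3)-np.outer(d,d);A+=M;b+=M@o
    return np.linalg.solve(A,b)
def wristT(s,c):
    T=np.eye(4);T[:3,:3]=np.array(s["tcp_rot"]);T[:3,3]=s["position"]; return T@np.array(c["tool_from_camera"])
E
python3 - <<'E'
from h import *
import pickle
s=read_state();print(s)
C={}
for n in("scene","top"):
    c=capture(n);C[n]=c;cv2.imwrite(f"pics/{n}0.png",c["img"][:,:,::-1])
    print(n,c["vertical_fov"],c["cx"],c["cy"],c["k1"],np.round(c["cam_to_world"],3).tolist())
    for t in["stand","axle_mid","handle_hub","handle_grip","pointer_tip","mark_tip","mug","pencup","books","tissue_box","glasses_case","paperweight","atlas_top"]:
        C[n+t]=landmark_of(n,t); print(t,[(np.round(x["point"],1).tolist(),round(x["p"],2)) for x in C[n+t][:2]])
pickle.dump(C,open("C.pkl","wb"))
print(read_state()["time_s"])
E
```

```text
{'time_s': 0.0, 'joint_positions': array([ 6.66622186e+01,  3.02764659e+01,  8.21569865e+01, -3.48108697e-04,
        6.76903590e+01, -1.02296767e+01]), 'qvel': array([-0.04199618, -0.08001445, -0.04010599, -0.18638244, -0.03986621,
        0.1321952 ]), 'tau': array([-2.06349447e-03, -4.40049219e+01, -1.76588041e+01,  6.32407400e-02,
        5.80551988e-02, -1.58690245e-04]), 'position': array([0.14145847, 0.60805969, 0.24059508]), 'tcp_rot': array([[-9.73944260e-01,  2.26785921e-01, -8.50887617e-04],
       [ 2.26787202e-01,  9.73942308e-01, -1.98634689e-03],
       [ 3.78239941e-04, -2.12756157e-03, -9.99997665e-01]]), 'force': array([ 0.09011281,  0.28217371, -0.26697125]), 'moment': array([-0.03463008, -0.00178617,  0.0085921 ]), 'grasp_force': 0.0, 'opening': 0.9988856982430945}
scene 48.07368051873005 314.31515762076464 237.57153612579856 -0.01096768544970925 [[0.168, -0.685, 0.709, 1.626], [0.986, 0.125, -0.113, -0.209], [-0.011, 0.718, 0.696, 1.193], [0.0, 0.0, 0.0, 1.0]]
stand [([311.4, 319.2], 0.61)]
axle_mid [([279.6, 319.8], 0.89)]
handle_hub [([308.3, 187.3], 0.73)]
han
[... 358 characters left out ...]
282.4, 320.0], 0.33)]
atlas_top [([273.5, 322.9], 0.82), ([283.8, 319.6], 0.74)]
top 50.45358088027333 317.9507211948276 238.2871325380005 -0.025381424115816374 [[0.014, 0.999, -0.052, 0.468], [-1.0, 0.014, 0.0, -0.031], [0.001, 0.052, 0.999, 1.606], [0.0, 0.0, 0.0, 1.0]]
stand [([189.9, 324.5], 0.9)]
axle_mid [([178.9, 324.9], 0.58)]
handle_hub [([245.6, 327.7], 0.97)]
handle_grip [([242.6, 309.9], 0.51)]
pointer_tip [([215.2, 311.5], 0.93)]
mark_tip []
mug [([287.9, 180.4], 0.91)]
pencup [([216.9, 441.1], 0.77)]
books [([241.5, 140.3], 0.92)]
tissue_box [([278.1, 491.4], 0.62)]
glasses_case [([291.1, 421.7], 0.61)]
paperweight [([228.0, 472.1], 0.64)]
atlas_top [([178.7, 320.2], 0.84)]
1.4
```

View pics/scene0.png

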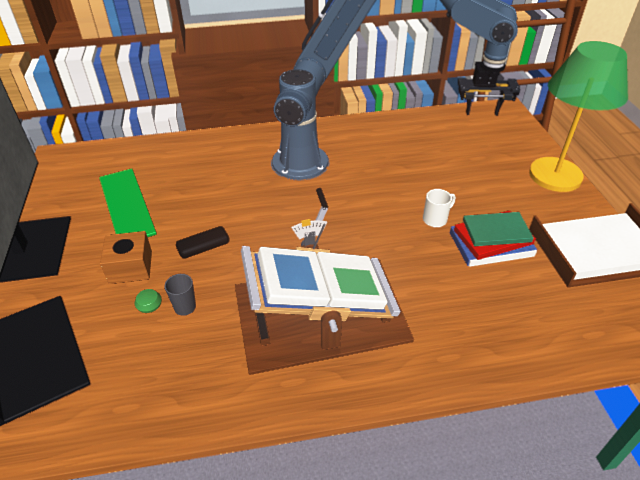

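View pics/top0.png

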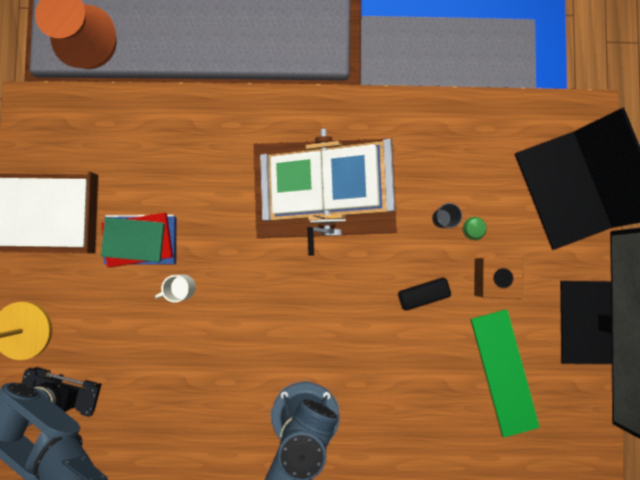

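```bash
cat > geo.py <<'E'
from h import *
import pickle
from scipy.optimize import least_squares
C=pickle.load(open("C.pkl","rb"))
L=dict(stand=(0,0,0),axle_mid=(0,0,.13),handle_hub=(-.185,0,.13))
a=.35
L["handle_grip"]=(-.185,.14*np.sin(a),.13+.14*np.cos(a))
L["pointer_tip"]=(-.108,.11*np.sin(a),.13+.11*np.cos(a))
L["atlas_top"]=(0,.034*np.sin(a),.13+.034*np.cos(a))
obs=[(n,t,np.array(C[n+t][0]["point"])) for n in("scene","top") for t in L if C[n+t] and (n,t) not in[("scene","handle_hub")]]
def W(p,q): 
    c,s=np.cos(p[2]),np.sin(p[2]); return np.array([p[0]+c*q[0]-s*q[1],p[1]+s*q[0]+c*q[1],q[2]])
f=lambda p:np.concatenate([proj(C[n],W(p,L[t]))-o for n,t,o in obs])
r=least_squares(f,[.6,0,0],loss="soft_l1",f_scale=2)
p=r.x
if __name__=="__main__":
    print(p)
    for (n,t,o),e in zip(obs,f(p).reshape(-1,2)): print(n,t,e.round(1))
    for t in("handle_grip","pointer_tip"): print(t,W(p,L[t]).round(4), tri([ray(C[n],C[n+t][0]["point"]) for n in("scene","top")]).round(4))
    for m in(-.2,-.1,0,.1): print(m,proj(C["scene"],W(p,(-.108,-.11*np.sin(m),.13+.11*np.cos(m)))).round(1),proj(C["top"],W(p,(-.108,-.11*np.sin(m),.13+.11*np.cos(m)))).round(1))
    np.save("p.npy",p)
E
python3 geo.py
```

```text
[ 0.71040735 -0.0499191   0.04740134]
scene stand [1.3 0.9]
scene axle_mid [2.2 0.1]
scene handle_grip [0.3 2.9]
scene pointer_tip [-0.7 -1.1]
scene atlas_top [-0.6  1.4]
top stand [-1.7  0.1]
top axle_mid [2.6 0.3]
top handle_hub [-0.7 -0.3]
top handle_grip [0.9 0.3]
top pointer_tip [0.2 1.7]
top atlas_top [1.2 1.1]
handle_grip [ 0.5233 -0.0107  0.2615] [ 0.525  -0.0144  0.2646]
pointer_tip [ 0.6007 -0.0174  0.2333] [ 0.6013 -0.0137  0.2307]
-0.2 [222.9 318.8] [215.  319.1]
-0.1 [223.1 314.7] [214.9 323.1]
0 [223.6 310.6] [214.7 327.2]
0.1 [224.4 306.5] [214.6 331.3]
```

Scene picture: grip bar at about (322,195), dial with the brass tab at (307,225), atlas tipped left. Top picture: bar at (310,242), mug (178,288), and nothing else near the handle. Next I travel above the bar.

```bash
python3 -m jog '[{"tz":-4,"roll":-0.138},{"tz":-4,"roll":-0.138},{"tz":-4},{"tx":-2.05,"ty":-3.74},{"tx":-2.05,"ty":-3.74},{"tx":-2.05,"ty":-3.74},{"tx":-2.05,"ty":-3.74},{"tx":-2.05,"ty":-3.74}]'
python3 -m jog '[{"tx":-2.05,"ty":-3.74},{"tx":-2.05,"ty":-3.74},{"tx":-2.05,"ty":-3.74},{"tx":-2.05,"ty":-3.74},{"tx":-2.05,"ty":-3.74},{"tx":-2.05,"ty":-3.74},{"tx":-2.05,"ty":-3.74},{"tx":-2.05,"ty":-3.74}]'
python3 -m jog '[{"tx":-2.05,"ty":-3.74},{"tx":-2.05,"ty":-3.74},{"tx":-2.05,"ty":-3.74},{"tx":-2.05,"ty":-3.74},{}]'
python3 - <<'E'
from h import *
import pickle
s=read_state();print(s["time_s"],s["position"],np.round(s["tcp_rot"],3),s["force"])
c=capture("wrist");T=wristT(s,c);cv2.imwrite("pics/w0.png",c["img"][:,:,::-1])
D={"c":c,"T":T}
for t in["handle_grip","pointer_tip","mark_tip","handle_hub","axle_mid","atlas_top"]:
    D[t]=landmark_of("wrist",t);print(t,[(np.round(x["point"],1).tolist(),round(x["p"],2)) for x in D[t][:2]])
pickle.dump(D,open("D.pkl","wb"))
print(c["vertical_fov"],c["cx"],c["cy"],c["k1"],np.round(c["tool_from_camera"],3).tolist())
E
```

```text
1.4 [0.14170826 0.60870724 0.24156506] [[-0.974  0.227 -0.   ]
 [ 0.227  0.974  0.   ]
 [ 0.     0.    -1.   ]] [ 0.55017507  0.11993185 -0.03967895]
handle_grip []
pointer_tip []
mark_tip []
handle_hub []
axle_mid []
atlas_top []
61.798826504498045 318.6636482621976 243.90237370021185 -0.012007711858334612 [[0.0, 0.961, 0.276, 0.077], [1.0, -0.0, 0.0, 0.0], [0.0, 0.276, -0.961, -0.143], [0.0, 0.0, 0.0, 1.0]]$[0]: bad value
$[0]: bad value
$[0]: bad value
```

View pics/w0.png

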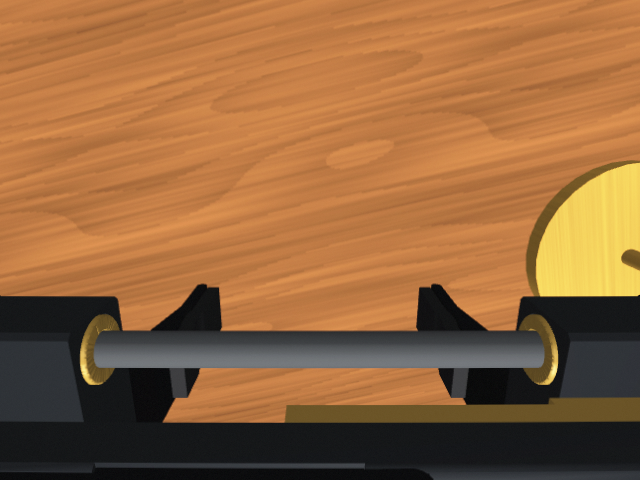

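The wrist view shows the open gripper over the bare desk and the lamp foot at the right; the rows were refused, so I'll supply all the keys. The wrist camera sits on the tool's +x side, so I turn the tool half round. That puts the camera right above the pointer.

```bash
python3 -m jog '[{"tx":0,"ty":0,"tz":-4,"roll":0.1433,"jaw":1},{"tx":0,"ty":0,"tz":-4,"roll":0.1433,"jaw":1},{"tx":0,"ty":0,"tz":-4,"roll":0.1433,"jaw":1},{"tx":0,"ty":0,"tz":0,"roll":0.1433,"jaw":1},{"tx":0,"ty":0,"tz":0,"roll":0.1433,"jaw":1},{"tx":0,"ty":0,"tz":0,"roll":0.1433,"jaw":1},{"tx":0,"ty":0,"tz":0,"roll":0.1433,"jaw":1},{"tx":0,"ty":0,"tz":0,"roll":0.1433,"jaw":1}]'
python3 -m jog '[{"tx":0,"ty":0,"tz":0,"roll":0.1433,"jaw":1},{"tx":0,"ty":0,"tz":0,"roll":0.1433,"jaw":1},{"tx":0,"ty":0,"tz":0,"roll":0.1433,"jaw":1},{"tx":0,"ty":0,"tz":0,"roll":0.1433,"jaw":1},{"tx":0,"ty":0,"tz":0,"roll":0.1433,"jaw":1},{"tx":0,"ty":0,"tz":0,"roll":0.1433,"jaw":1},{"tx":0,"ty":0,"tz":0,"roll":0.1433,"jaw":1},{"tx":0,"ty":0,"tz":0,"roll":0.1433,"jaw":1}]'
python3 -m jog '[{"tx":0,"ty":0,"tz":0,"roll":0.1433,"jaw":1},{"tx":0,"ty":0,"tz":0,"roll":0.1433,"jaw":1},{"tx":0,"ty":0,"tz":0,"roll":0.1433,"jaw":1},{"tx":0,"ty":0,"tz":0,"roll":0.1433,"jaw":1}]'
python3 -c "
from h import *
s=read_state();print(s['tcp_rot'].round(3),s['joint_positions'])"
```

```text
time_s: 2.55
position: [0.1417, 0.6086, 0.3616]
tcp_rot: [[-0.189, 0.982, -0.0], [0.982, 0.189, -0.0], [-0.0, -0.0, -1.0]]
force: [-0.6, -0.7, -0.1]
opening: 0.997
grasp_force: 0.0
time_s: 3.35
position: [0.1417, 0.6086, 0.3615]
tcp_rot: [[0.817, 0.576, -0.0], [0.576, -0.817, -0.0], [-0.0, 0.0, -1.0]]
force: [-0.1, -0.5, 0.3]
opening: 1.001
grasp_force: 0.0
time_s: 3.75
position: [0.1417, 0.6086, 0.3615]
tcp_rot: [[0.999, 0.041, -0.0], [0.041, -0.999, -0.0], [-0.0, 0.0, -1.0]]
force: [0.1, 0.1, 0.7]
opening: 1.002
grasp_force: 0.0
[[ 0.999  0.041 -0.   ]
 [ 0.041 -0.999 -0.   ]
 [-0.     0.    -1.   ]] [6.66635266e+01 2.41809377e+01 7.30746966e+01 1.08237676e-03
 8.27554432e+01 1.54323544e+02]
```

```bash
python3 -m jog '[{"tx":2.05,"ty":3.74,"tz":0,"roll":0,"jaw":1},{"tx":2.05,"ty":3.74,"tz":0,"roll":0,"jaw":1},{"tx":2.05,"ty":3.74,"tz":0,"roll":0,"jaw":1},{"tx":2.05,"ty":3.74,"tz":0,"roll":0,"jaw":1},{"tx":2.05,"ty":3.74,"tz":0,"roll":0,"jaw":1},{"tx":2.05,"ty":3.74,"tz":0,"roll":0,"jaw":1},{"tx":2.05,"ty":3.74,"tz":0,"roll":0,"jaw":1},{"tx":2.05,"ty":3.74,"tz":0,"roll":0,"jaw":1}]' >/dev/null
python3 -m jog '[{"tx":2.05,"ty":3.74,"tz":0,"roll":0,"jaw":1},{"tx":2.05,"ty":3.74,"tz":0,"roll":0,"jaw":1},{"tx":2.05,"ty":3.74,"tz":0,"roll":0,"jaw":1},{"tx":2.05,"ty":3.74,"tz":0,"roll":0,"jaw":1},{"tx":2.05,"ty":3.74,"tz":0,"roll":0,"jaw":1},{"tx":2.05,"ty":3.74,"tz":0,"roll":0,"jaw":1},{"tx":2.05,"ty":3.74,"tz":0,"roll":0,"jaw":1},{"tx":2.05,"ty":3.74,"tz":0,"roll":0,"jaw":1}]'
python3 -m jog '[{"tx":2.05,"ty":3.74,"tz":0,"roll":0,"jaw":1},{"tx":0,"ty":0,"tz":0,"roll":0,"jaw":1}]'
python3 - <<'E'
from h import *
import pickle
s=read_state();print(s["time_s"],s["position"],np.round(s["tcp_rot"],3),s["force"])
c=capture("wrist");T=wristT(s,c);cv2.imwrite("pics/w1.png",c["img"][:,:,::-1])
D={"c":c,"T":T};p=np.load("p.npy")
from geo import W,L
for t in["handle_grip","pointer_tip","mark_tip","handle_hub"]:
    D[t]=landmark_of("wrist",t);print(t,[(np.round(x["point"],1).tolist(),round(x["p"],2)) for x in D[t][:2]],proj(c,W(p,L[t]),T) if t in L else "")
pickle.dump(D,open("D.pkl","wb"))
for m in(-.1,0,.1): print(m,proj(c,W(p,(-.108,-.11*np.sin(m),.13+.11*np.cos(m))),T).round(1))
E
```

```text
time_s: 5.35
position: [0.498, 0.0246, 0.3618]
tcp_rot: [[0.999, 0.046, 0.001], [0.046, -0.999, 0.0], [0.001, -0.0, -1.0]]
force: [1.0, 0.1, 0.1]
opening: 1.002
grasp_force: 0.0
time_s: 5.55
position: [0.5225, -0.0147, 0.3614]
tcp_rot: [[0.999, 0.041, 0.003], [0.041, -0.999, -0.002], [0.002, 0.002, -1.0]]
force: [0.6, 0.1, 0.4]
opening: 0.999
grasp_force: 0.0
5.55 [ 0.52253435 -0.01468397  0.36142752] [[ 0.999  0.041  0.003]
 [ 0.041 -0.999 -0.002]
 [ 0.002  0.002 -1.   ]] [0.63869811 0.12238375 0.3757263 ]
handle_grip [([250.4, 314.5], 0.55)] [251.08343716 313.03748746]
pointer_tip [([128.4, 327.2], 0.69)] [124.62912529 328.26931507]
mark_tip [([122.7, 403.7], 0.83)] 
handle_hub [] [210.57453538 365.15832053]
-0.1 [124.3 370.7]
0 [124.2 388.2]
0.1 [124.1 405.3]
```

View pics/w1.png

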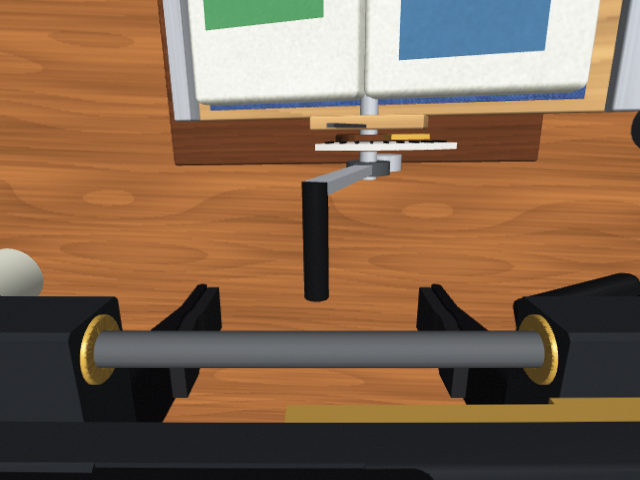

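The wrist view shows the black bar at cols 303-328, rows 185-300. The pointer's dark tip is at about (330,125), and the brass tab at cols 391-430, row 136, so the mark is near +0.09 rad. The geometry agrees to about 1 px, so I descend and grip.

```bash
python3 -m jog '[{"tx":-0.4,"ty":-0.4,"tz":4,"roll":0,"jaw":1},{"tx":0,"ty":0,"tz":4,"roll":0,"jaw":1},{"tx":0,"ty":0,"tz":2,"roll":0,"jaw":1},{"tx":0,"ty":0,"tz":0,"roll":0,"jaw":0.4},{"tx":0,"ty":0,"tz":0,"roll":0,"jaw":0.1},{"tx":0,"ty":0,"tz":0,"roll":0,"jaw":0.1},{"tx":0,"ty":0,"tz":0,"roll":0,"jaw":0.1},{"tx":0,"ty":0,"tz":0,"roll":0,"jaw":0.1}]'
python3 - <<'E'
from h import *
import pickle
from geo import W,L
p=np.load("p.npy")
s=read_state();print(s["time_s"],s["position"],s["force"],s["opening"])
print(W(p,(-.19,.048,.2615)))
c=capture("wrist");T=wristT(s,c);cv2.imwrite("pics/w2.png",c["img"][:,:,::-1])
D={"c":c,"T":T}
for t in["pointer_tip","mark_tip"]:
    D[t]=landmark_of("wrist",t);print(t,[(np.round(x["point"],1).tolist(),round(x["p"],2)) for x in D[t][:2]],proj(c,W(p,L[t]),T) if t in L else "")
for m in(-.35,-.2,-.1,0,.1,.2,.35): print(m,proj(c,W(p,(-.108,-.11*np.sin(m),.13+.11*np.cos(m))),T).round(1))
m=trace("wrist","mark")
print([(x["bbox"],x["p"]) for x in m[:2]])
D["mark"]=m
pickle.dump(D,open("D2.pkl","wb"))
E
```

```text
time_s: 6.6
position: [0.516, -0.0064, 0.2627]
tcp_rot: [[0.999, 0.047, 0.002], [0.047, -0.999, -0.001], [0.002, 0.001, -1.0]]
force: [0.5, 0.5, 0.2]
opening: 0.631
grasp_force: 0.0
6.6 [ 0.51599786 -0.00635407  0.26273306] [0.54473787 0.51669707 0.15836959] 0.630508694219219
[ 0.51834635 -0.0109759   0.2615    ]
pointer_tip [([108.1, 359.6], 0.63)] [105.6628627  357.06054477]
mark_tip [] 
-0.35 [105.7 357.1]
-0.2 [105.  398.1]
-0.1 [104.8 426.6]
0 [104.8 454.9]
0.1 [105.  482.3]
0.2 [105.4 507.9]
0.35 [106.2 541.5]
[([443.1, 119.8, 82.2, 10.1], 0.98)]
```

View pics/w2.png

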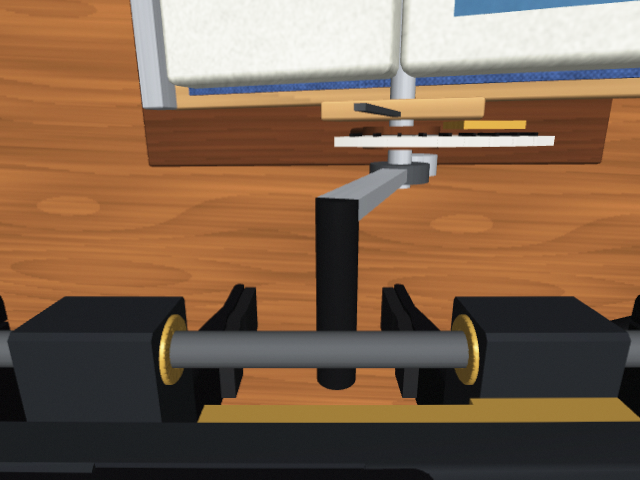

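The view shows the jaws still closing, with the bar at col 337, slightly right of the jaws' centre. The pointer is at (375,108) and the tab at cols 463-526, row 125. I finish the grip with a small centring shift and work out the mark from the tab's pixels.

```bash
python3 -m jog '[{"tx":0.2,"ty":0.45,"tz":0.1,"roll":0,"jaw":0.1},{"tx":0,"ty":0,"tz":0,"roll":0,"jaw":0.1},{"tx":0,"ty":0,"tz":0,"roll":0,"jaw":0.1},{"tx":0,"ty":0,"tz":0,"roll":0,"jaw":0.1},{"tx":0,"ty":0,"tz":0,"roll":0,"jaw":0.1},{"tx":0,"ty":0,"tz":0,"roll":0,"jaw":0.1}]'
python3 - <<'E'
from h import *
import pickle
from geo import W,L
p=np.load("p.npy")
for f in("D.pkl","D2.pkl"):
    D=pickle.load(open(f,"rb"));im=cv2.cvtColor(D["c"]["img"],cv2.COLOR_RGB2HSV)
    m=cv2.inRange(im[:200],(15,150,150),(35,255,255));m[:100]=0
    n,l,st,ce=cv2.connectedComponentsWithStats(m);print([(st[i],ce[i].round(1)) for i in range(1,n) if st[i][4]>30])
    for r in(.11,.12,.125):
        for x in(-.112,-.116): print(r,x,[proj(D["c"],W(p,(x,-r*np.sin(a),.13+r*np.cos(a))),D["T"]).round(0).tolist() for a in(.05,.1,.15)])
E
```

```text
time_s: 7.4
position: [0.5177, -0.0108, 0.2604]
tcp_rot: [[0.999, 0.047, 0.0], [0.047, -0.999, -0.0], [0.0, 0.0, -1.0]]
force: [0.9, -0.8, -2.4]
opening: 0.172
grasp_force: 29.9
[(array([391, 134,  39,   6, 227], dtype=int32), array([409.6, 136.4]))]
0.11 -0.112 [[131.0, 397.0], [131.0, 405.0], [131.0, 413.0]]
0.11 -0.116 [[137.0, 396.0], [137.0, 405.0], [137.0, 413.0]]
0.12 -0.112 [[131.0, 400.0], [131.0, 410.0], [131.0, 419.0]]
0.12 -0.116 [[137.0, 400.0], [137.0, 410.0], [137.0, 419.0]]
0.125 -0.112 [[131.0, 403.0], [131.0, 413.0], [131.0, 423.0]]
0.125 -0.116 [[138.0, 402.0], [138.0, 412.0], [137.0, 422.0]]
[(array([464, 120,  62,  10, 557], dtype=int32), array([494.2, 124.1]))]
0.11 -0.112 [[116.0, 468.0], [116.0, 481.0], [116.0, 494.0]]
0.11 -0.116 [[126.0, 467.0], [126.0, 480.0], [126.0, 493.0]]
0.12 -0.112 [[115.0, 479.0], [115.0, 494.0], [115.0, 509.0]]
0.12 -0.116 [[126.0, 478.0], [126.0, 493.0], [126.0, 508.0]]
0.125 -0.112 [[114.0, 485.0], [114.0, 502.0], [114.0, 518.0]]
0.125 -0.116 [[126.0, 484.0], [126.0, 500.0], [126.0, 516.0]]
```

Gripped (30 N, opening 0.17), and the mark is about +0.095. Next comes the estimator (EKF) plus planner, tested offline on simulated plants.

```bash
cat > ctl.py <<'E'
import numpy as np
from scipy.optimize import least_squares
k=.105;R=.015**2;DT=.02
def step(x,ph,dph,dt=DT):           # x = tilt, speed, mass factor, bias
    th,w,m,b=x
    a=(.173*m*th-b+k*(ph-th)-.004*w+.003*(dph-w))/(.055*m)
    w+=a*dt;th+=w*dt
    if th<-.35 and w<0: th,w=-.35,0.
    if th>.35 and w>0: th,w=.35,0.
    return np.array([th,w,m,b])
def ramp(p0,p1,T,mv=.2,lag=.06):     # lever path: moves over mv s, lagging
    t=np.arange(DT,T+1e-6,DT);return p0+(p1-p0)*np.clip((t-lag)/mv,0,1)
def run(x,path,p0):
    out=[];pp=p0
    for q in path: x=step(x,q,(q-pp)/DT);pp=q;out.append(x)
    return np.array(out)
def predict(x,P,path,p0):
    f=lambda x:run(x,path,p0)[-1]
    y=f(x);e=1e-3;J=np.column_stack([(f(x+e*np.eye(4)[i])-y)/e for i in range(4)])
    T=len(path)*DT
    return y,J@P@J.T+np.diag([.004**2,.02**2,1e-6,1e-7])*T/.5+np.diag([1e-5,1e-5,0,0])
def update(x,P,z,r=R):
    S=P[0,0]+r;K=P[:,0]/S;x=x+K*(z-x[0]);P=P-np.outer(K,P[0]);x[2]=np.clip(x[2],.8,1.32);return x,P
def plan(x,p0,ref,T=.5,n=6,wmax=.25,lim=.75):
    def f(u):
        y,pp,c=x,p0,[]
        for v in u:
            o=run(y,ramp(pp,v,T),pp);y=o[-1];pp=v
            c+=list((o[4::5,0]-ref))+list(.35*o[4::5,1])+list(3*np.maximum(np.abs(o[4::5,1])-wmax,0))
        return np.array(c+list(.03*np.diff(np.r_[p0,u])))
    phe=(x[3]-(.173*x[2]-k)*ref)/k
    return least_squares(f,np.clip(np.full(n,phe),-lim+.01,lim-.01),bounds=(-lim,lim),diff_step=1e-3,max_nfev=40).x
X0=np.array([-.35,0,1.05,.011]);P0=np.diag([.005**2,.001**2,.15**2,.004**2])
if __name__=="__main__":
    rng=np.random.default_rng(0)
    for m in(.82,1.05,1.3):
        xt=np.array([-.35,0,m,.011+rng.normal()*.003]);x,P=X0.copy(),P0.copy();ph=-.35;tr=[];late=[]
        for i in range(40):
            ref=.09 if i<26 else .36
            u=plan(x,ph,ref)[0]
            if i<12 and 0: pass
            path=ramp(ph,u+rng.normal()*.004,.5)
            o=run(xt,path,ph);xt=o[-1];late+=list(o[:,:2])
            x,P=predict(x,P,ramp(ph,u,.5),ph);x,P=update(x,P,xt[0]+rng.normal()*.012);ph=u
            tr.append(f"{xt[0]:.2f}/{ph:.2f}")
        late=np.array(late);j=np.abs(late[:,0])>.3
        print(m,x.round(3)," ".join(tr),"vmax at rests",np.abs(late[j,1]).max().round(2))
E
time python3 ctl.py
```

```text
0.82 [-0.35   0.     1.05   0.011] -0.35/-0.35 -0.35/-0.35 -0.35/-0.35 -0.35/-0.35 -0.35/-0.35 -0.35/-0.35 -0.35/-0.35 -0.35/-0.35 -0.35/-0.35 -0.35/-0.35 -0.35/-0.35 -0.35/-0.35 -0.35/-0.35 -0.35/-0.35 -0.35/-0.35 -0.35/-0.35 -0.35/-0.35 -0.35/-0.35 -0.35/-0.35 -0.35/-0.35 -0.35/-0.35 -0.35/-0.35 -0.35/-0.35 -0.35/-0.35 -0.35/-0.35 -0.35/-0.35 -0.35/-0.35 -0.35/-0.35 -0.35/-0.35 -0.35/-0.35 -0.35/-0.35 -0.35/-0.35 -0.35/-0.35 -0.35/-0.35 -0.35/-0.35 -0.35/-0.35 -0.35/-0.35 -0.35/-0.35 -0.35/-0.35 -0.35/-0.35 vmax at rests 0.0
1.05 [-0.35   0.     1.05   0.011] -0.35/-0.35 -0.35/-0.35 -0.35/-0.35 -0.35/-0.35 -0.35/-0.35 -0.35/-0.35 -0.35/-0.35 -0.35/-0.35 -0.35/-0.35 -0.35/-0.35 -0.35/-0.35 -0.35/-0.35 -0.35/-0.35 -0.35/-0.35 -0.35/-0.35 -0.35/-0.35 -0.35/-0.35 -0.35/-0.35 -0.35/-0.35 -0.35/-0.35 -0.35/-0.35 -0.35/-0.35 -0.35/-0.35 -0.35/-0.35 -0.35/-0.35 -0.35/-0.35 -0.35/-0.35 -0.35/-0.35 -0.35/-0.35 -0.35/-0.35 -0.35/-0.35 -0.35/-0.35 -0.35/-0.35 -0.35/-0.35 -0.35/-0.35 -0.35/-0.35 -0.35/-0.35 -0.35/-0.35 -0.35/-0.35 -0.35/-0.35 vmax at rests 0.0
1.3 [-0.349  0.     1.05   0.011] -0.35/-0.35 -0.35/-0.35 -0.35/-0.35 -0.35/-0.35 -0.35/-0.35 -0.35/-0.35 -0.35/-0.35 -0.35/-0.35 -0.35/-0.35 -0.35/-0.35 -0.35/-0.35 -0.35/-0.35 -0.35/-0.35 -0.35/-0.35 -0.35/-0.35 -0.35/-0.35 -0.35/-0.35 -0.35/-0.35 -0.35/-0.35 -0.35/-0.35 -0.35/-0.35 -0.35/-0.35 -0.35/-0.35 -0.35/-0.35 -0.35/-0.35 -0.35/-0.35 -0.35/-0.35 -0.35/-0.35 -0.35/-0.35 -0.35/-0.35 -0.35/-0.35 -0.35/-0.35 -0.35/-0.35 -0.35/-0.35 -0.35/-0.35 -0.35/-0.35 -0.35/-0.35 -0.35/-0.35 -0.35/-0.35 -0.35/-0.35 vmax at rests 0.0
real	0m4.620s
user	0m5.159s
sys	0m0.084s
```

```bash
python3 - <<'E'
s=open("ctl.py").read()
s=s.replace("    return least_squares(f,np.clip(np.full(n,phe),-lim+.01,lim-.01),bounds=(-lim,lim),diff_step=1e-3,max_nfev=40).x",
"""    c=lambda v:np.clip(v,-lim+.01,lim-.01)
    S=[np.full(n,phe)]
    if x[0]<-.25: S=[np.r_[a,a-.1,np.full(n-2,phe)] for a in(.4,.55,.7)]
    return min((least_squares(f,c(v),bounds=(-lim,lim),diff_step=1e-3,max_nfev=30) for v in S),key=lambda r:r.cost).x""")
open("ctl.py","w").write(s)
E
time python3 ctl.py
```

```text
0.82 [0.35  0.    0.803 0.01 ] -0.28/0.75 -0.08/-0.18 0.00/0.19 0.05/-0.23 0.03/0.43 0.10/-0.12 0.11/0.19 0.14/-0.10 0.11/0.08 0.08/0.06 0.07/0.16 0.08/0.09 0.08/-0.01 0.07/0.20 0.09/0.02 0.10/0.11 0.10/0.01 0.09/0.08 0.09/0.13 0.09/-0.01 0.09/0.21 0.10/-0.11 0.07/0.20 0.07/0.00 0.05/0.12 0.06/0.16 0.12/0.29 0.26/0.04 0.35/-0.12 0.34/0.11 0.35/-0.01 0.35/-0.01 0.35/-0.01 0.35/-0.01 0.35/-0.01 0.35/-0.01 0.35/-0.02 0.34/-0.02 0.34/0.02 0.35/-0.01 vmax at rests 0.33
1.05 [0.35  0.    1.035 0.009] -0.31/0.75 -0.14/0.30 -0.01/-0.22 0.03/0.13 0.06/-0.09 0.06/0.11 0.09/0.18 0.13/-0.29 0.12/0.20 0.15/-0.06 0.14/-0.22 0.11/0.25 0.14/-0.09 0.13/-0.14 0.09/0.12 0.08/0.06 0.08/0.02 0.09/0.08 0.11/-0.14 0.08/0.05 0.07/0.08 0.09/0.17 0.12/-0.14 0.11/-0.05 0.10/0.13 0.11/-0.12 0.10/0.17 0.14/0.03 0.20/0.03 0.28/-0.17 0.32/-0.19 0.35/-0.18 0.35/-0.17 0.35/-0.14 0.35/-0.14 0.35/-0.14 0.35/-0.14 0.35/-0.14 0.35/-0.14 0.35/-0.14 vmax at rests 0.26
1.3 [0.351 0.    1.281 0.008] -0.33/0.75 -0.28/0.18 -0.24/0.74 -0.13/0.19 -0.04/0.27 0.06/-0.13 0.11/-0.02 0.17/0.01 0.23/-0.33 0.21/-0.42 0.14/-0.06 0.09/0.06 0.09/0.17 0.10/-0.22 0.08/-0.01 0.06/0.14 0.07/0.01 0.10/0.05 0.12/-0.19 0.11/0.01 0.12/0.02 0.12/-0.31 0.08/0.18 0.08/0.04 0.09/-0.08 0.09/0.09 0.16/0.33 0.28/-0.52 0.33/-0.29 0.35/-0.33 0.35/-0.24 0.35/-0.30 0.35/-0.30 0.35/-0.28 0.35/-0.30 0.35/-0.30 0.35/-0.28 0.35/-0.29 0.35/-0.28 0.35/-0.28 vmax at rests 0.16
real	0m9.745s
user	0m10.221s
sys	0m0.136s
```

```bash
sed -i 's/lag=.06/lag=.15/' ctl.py
cat > m.py <<'E'
import sys,os,pickle
from h import *
from ctl import *
p=np.load("p.npy");ref,wmax,lim=map(float,sys.argv[1:4]);T=float(sys.argv[4]) if len(sys.argv)>4 else .5
c0,s0=np.cos(p[2]),np.sin(p[2])
def S(P): d=P[:2]-p[:2];return np.array([c0*d[0]+s0*d[1],-s0*d[0]+c0*d[1],P[2]])
def arc(a): return np.array([-.14*np.sin(a),.13+.14*np.cos(a)])
s=read_state();c=capture("wrist");Tc=wristT(s,c);q=S(np.array(s["position"]))
l=landmark_of("wrist","pointer_tip")
if os.path.exists("st.pkl"): st=pickle.load(open("st.pkl","rb"))
else: st=dict(x=X0,P=P0,t=s["time_s"],ph=-.35,off=q[1:]-arc(-.35),log=[])
ph=np.arctan2(-(q[1]-st["off"][0]),q[2]-st["off"][1]-.13)
z=None
if l:
    o,d=ray(c,l[0]["point"],Tc)
    g=np.linspace(-.45,.45,181);V=[np.array([p[0]-c0*.108+s0*.11*np.sin(a),p[1]-s0*.108-c0*.11*np.sin(a),.13+.11*np.cos(a)]) for a in g]
    e=[np.linalg.norm(proj(c,v,Tc)-l[0]["point"]) for v in V];z=g[np.argmin(e)];er=min(e)
x,P=st["x"],st["P"];dt=s["time_s"]-st["t"]
if dt>.01: x,P=predict(x,P,ramp(st["ph"],ph,dt),st["ph"])
pr=x.copy()
if z is not None: x,P=update(x,P,z,R if l[0]["p"]>.3 else 4*R)
u=plan(x,ph,ref,T,wmax=wmax,lim=lim)
print(f"t {s['time_s']:.2f} z {z if z is None else round(z,3)} p {l[0]['p'] if l else 0:.2f} err {er if l else 0:.1f} pred {pr[0]:.3f} x {x.round(3)} sd {np.sqrt(np.diag(P)).round(3)} phi {ph:.3f} F {np.round(s['force'],1)}")
def mv(a): d=(arc(a)+st["off"])-q[1:];return -d[0]*100,-d[1]*100
for a in(u[0],):
    y,w=mv(a);print(f"plan {u.round(2)}; two rows each ty {y/2:.2f} tz {w/2:.2f}; pred next {run(x,ramp(ph,a,T),ph)[-1][:2].round(3)}")
st.update(x=x,P=P,t=s["time_s"],ph=ph);st["log"].append((s["time_s"],z,ph,x));pickle.dump(st,open("st.pkl","wb"))
E
python3 m.py .09 .25 .5
```

```text
t 7.40 z -0.34 p 0.64 err 2.2 pred -0.350 x [-0.349  0.     1.05   0.011] sd [0.005 0.001 0.15  0.004] phi -0.350 F [ 0.9 -0.8 -2.4]
plan [ 0.5   0.5   0.24  0.11 -0.18  0.06]; two rows each ty 5.76 tz 0.43; pred next [-0.343  0.057]
```

```bash
python3 -m jog '[{"tx":0,"ty":2.85,"tz":-0.71,"roll":0,"jaw":0.1},{"tx":0,"ty":2.8,"tz":-0.11,"roll":0,"jaw":0.1},{"tx":0,"ty":2.62,"tz":0.41,"roll":0,"jaw":0.1},{"tx":0,"ty":1.34,"tz":0.41,"roll":0,"jaw":0.1}]' | grep -E "force|pos"; python3 m.py .09 .25 .55
```

```text
position: [0.5222, -0.1075, 0.2611]
force: [0.3, 2.5, 3.2]
grasp_force: 30.1
t 7.90 z -0.335 p 0.83 err 3.0 pred -0.350 x [-0.348  0.007  1.026  0.011] sd [0.006 0.037 0.148 0.004] phi 0.353 F [0.3 2.5 3.2]
plan [ 0.55  0.36  0.15 -0.04 -0.06  0.05]; two rows each ty 1.22 tz 0.64; pred next [-0.324  0.125]
```

```bash
python3 -m jog '[{"tx":0,"ty":1.1,"tz":0.55,"roll":0,"jaw":0.1},{"tx":0,"ty":1.1,"tz":0.6,"roll":0,"jaw":0.1},{"tx":0,"ty":0,"tz":0,"roll":0,"jaw":0.1},{"tx":0,"ty":0,"tz":0,"roll":0,"jaw":0.1}]' | grep -E "force:"; python3 m.py .09 .25 .6
```

```text
force: [-1.6, -0.9, 6.7]
grasp_force: 30.0
t 8.40 z -0.315 p 0.73 err 3.4 pred -0.326 x [-0.316  0.142  0.996  0.01 ] sd [0.014 0.053 0.08  0.004] phi 0.525 F [-1.6 -0.9  6.7]
plan [ 0.31  0.14 -0.07 -0.03  0.04  0.03]; two rows each ty -1.40 tz -0.62; pred next [-0.207  0.251]
```

```bash
python3 -m jog '[{"tx":0,"ty":-1.2,"tz":-0.6,"roll":0,"jaw":0.1},{"tx":0,"ty":-1.2,"tz":-0.5,"roll":0,"jaw":0.1},{"tx":0,"ty":0,"tz":0,"roll":0,"jaw":0.1},{"tx":0,"ty":0,"tz":0,"roll":0,"jaw":0.1}]' | grep -E "force:"; python3 m.py .09 .25 .6
```

```text
force: [0.4, -0.4, -0.3]
grasp_force: 29.9
t 8.90 z -0.305 p 0.81 err 1.8 pred -0.205 x [-0.297  0.089  1.091  0.011] sd [0.014 0.039 0.063 0.004] phi 0.329 F [ 0.4 -0.4 -0.3]
plan [ 0.56  0.16  0.01 -0.11  0.04  0.02]; two rows each ty 1.47 tz 0.62; pred next [-0.236  0.202]
```

```bash
python3 -m jog '[{"tx":0,"ty":1.5,"tz":0.57,"roll":0,"jaw":0.1},{"tx":0,"ty":1.45,"tz":0.7,"roll":0,"jaw":0.1},{"tx":0,"ty":0,"tz":0,"roll":0,"jaw":0.1},{"tx":0,"ty":0,"tz":0,"roll":0,"jaw":0.1}]' | grep -E "force:"; python3 m.py .09 .25 .65
```

```text
force: [2.9, 5.0, -3.8]
grasp_force: 30.1
t 9.40 z -0.285 p 0.69 err 1.6 pred -0.235 x [-0.278  0.138  1.11   0.012] sd [0.014 0.035 0.061 0.004] phi 0.571 F [ 2.9  5.  -3.8]
plan [ 0.35  0.13 -0.15  0.02  0.03  0.04]; two rows each ty -1.36 tz -0.75; pred next [-0.173  0.245]
```

```bash
python3 -m jog '[{"tx":0,"ty":-0.5,"tz":-0.3,"roll":0,"jaw":0.1},{"tx":0,"ty":-0.5,"tz":-0.3,"roll":0,"jaw":0.1},{"tx":0,"ty":0,"tz":0,"roll":0,"jaw":0.1},{"tx":0,"ty":0,"tz":0,"roll":0,"jaw":0.1}]' | grep -E "force:"; python3 m.py .09 .25 .65
```

```text
force: [4.3, 3.5, -10.6]
grasp_force: 30.5
t 9.90 z -0.245 p 0.93 err 1.2 pred -0.162 x [-0.231  0.207  1.129  0.013] sd [0.014 0.034 0.061 0.004] phi 0.489 F [  4.3   3.5 -10.6]
plan [ 0.23 -0.01 -0.09  0.04  0.03  0.04]; two rows each ty -1.64 tz -0.71; pred next [-0.106  0.255]
```

```bash
cat > fit.py <<'E'
import pickle
from ctl import *
st=pickle.load(open("st.pkl","rb"));lg=st["log"]
t=np.array([l[0] for l in lg]);z=np.array([np.nan if l[1] is None else l[1] for l in lg]);ph=np.array([l[2] for l in lg])
def sim(v):
    x=np.array([-.35,0,v[0],v[1]]);o=[-.35]
    for i in range(len(t)-1):
        r=run(x,ramp(ph[i],ph[i+1],t[i+1]-t[i])+v[3],ph[i]+v[3]);x=r[-1];o.append(x[0])
    return np.array(o),x
def f(v): return np.r_[np.nan_to_num((sim(v)[0]+v[2]-z)/.008),(v[0]-1.05)/.15,(v[1]-.011)/.004,(v[2]-.007)/.008,v[3]/.03]
best=min((least_squares(f,[m,.011,.005,0],bounds=([.8,-.02,-.05,-.2],[1.32,.04,.05,.2]),diff_step=1e-3) for m in(.9,1,1.1,1.2,1.28)),key=lambda r:r.cost)
print("cost",best.cost,best.x.round(4),"z",z.round(3),"fit",(sim(best.x)[0]+best.x[2]).round(3),"end",sim(best.x)[1].round(3))
E
python3 fit.py
```

```text
cost 4.7390373102445364 [ 1.1539  0.0124  0.0177 -0.0084] z [-0.34  -0.335 -0.315 -0.305 -0.285 -0.245] fit [-0.332 -0.332 -0.328 -0.306 -0.298 -0.239] end [-0.256  0.165  1.154  0.012]
```

```bash
sed -i 's/z=g\[np.argmin(e)\]/z=g[np.argmin(e)]-.008/' m.py
python3 - <<'E'
import pickle
from ctl import *
st=pickle.load(open("st.pkl","rb"));st["x"]=x=np.array([-.25,.165,1.15,.012]);st["P"]=np.diag([.012**2,.035**2,.06**2,.003**2]);pickle.dump(st,open("st.pkl","wb"))
u=plan(x,st["ph"],.09,.5);print(u,run(x,ramp(st["ph"],u[0],.5),st["ph"])[-1])
E
```

```text
[ 0.3395239   0.05682427 -0.13644488  0.0264036   0.02260622  0.03399204] [-0.14297519  0.24317591  1.15        0.012     ]
```

```bash
python3 -m jog '[{"tx":0,"ty":-0.85,"tz":-0.42,"roll":0,"jaw":0.1},{"tx":0,"ty":-0.85,"tz":-0.35,"roll":0,"jaw":0.1},{"tx":0,"ty":0,"tz":0,"roll":0,"jaw":0.1},{"tx":0,"ty":0,"tz":0,"roll":0,"jaw":0.1}]' | grep -E "force:"; python3 m.py .09 .25 .65
```

```text
force: [3.6, 3.2, -12.2]
grasp_force: 30.7
t 10.40 z -0.153 p 0.75 err 2.1 pred -0.142 x [-0.15   0.235  1.155  0.012] sd [0.013 0.04  0.059 0.003] phi 0.353 F [  3.6   3.2 -12.2]
plan [ 0.11 -0.17  0.04  0.02  0.04  0.03]; two rows each ty -1.66 tz -0.47; pred next [-0.025  0.231]
```

```bash
python3 -m jog '[{"tx":0,"ty":-1.65,"tz":-0.56,"roll":0,"jaw":0.1},{"tx":0,"ty":-1.65,"tz":-0.36,"roll":0,"jaw":0.1},{"tx":0,"ty":0,"tz":0,"roll":0,"jaw":0.1},{"tx":0,"ty":0,"tz":0,"roll":0,"jaw":0.1}]' | grep -E "force:"; python3 m.py .09 .25 .65
```

```text
force: [5.2, 0.7, -17.6]
grasp_force: 29.9
t 10.90 z -0.058 p 0.63 err 3.8 pred -0.026 x [-0.053  0.18   1.169  0.013] sd [0.014 0.039 0.056 0.003] phi 0.098 F [  5.2   0.7 -17.6]
plan [ 0.1  -0.1   0.05  0.03  0.04  0.04]; two rows each ty 0.00 tz -0.01; pred next [0.023 0.138]
```

```bash
python3 -m jog '[{"tx":0,"ty":0,"tz":0.1,"roll":0,"jaw":0.1},{"tx":0,"ty":0,"tz":0,"roll":0,"jaw":0.1},{"tx":0,"ty":0,"tz":0,"roll":0,"jaw":0.1}]' | grep -E "force:"; python3 m.py .09 .25 .65
```

```text
force: [5.2, 2.9, -18.4]
grasp_force: 29.9
t 11.30 z -0.003 p 0.57 err 3.7 pred 0.010 x [-1.000e-03  1.250e-01  1.172e+00  1.400e-02] sd [0.013 0.037 0.056 0.002] phi 0.105 F [  5.2   2.9 -18.4]
plan [ 0.03 -0.02  0.05  0.04  0.05  0.05]; two rows each ty -0.50 tz -0.05; pred next [0.053 0.085]
```

```bash
python3 -m jog '[{"tx":0,"ty":-0.5,"tz":0,"roll":0,"jaw":0.1},{"tx":0,"ty":-0.5,"tz":0,"roll":0,"jaw":0.1},{"tx":0,"ty":0,"tz":0,"roll":0,"jaw":0.1},{"tx":0,"ty":0,"tz":0,"roll":0,"jaw":0.1}]' | grep -E "force:"; python3 m.py .09 .2 .65
```

```text
force: [3.6, 0.3, -19.8]
grasp_force: 29.9
t 11.80 z 0.032 p 0.77 err 2.8 pred 0.054 x [0.035 0.057 1.17  0.014] sd [0.014 0.037 0.056 0.002] phi 0.038 F [  3.6   0.3 -19.8]
plan [ 0.14 -0.03  0.06  0.05  0.06  0.05]; two rows each ty 0.69 tz 0.05; pred next [0.058 0.054]
```

```bash
python3 -m jog '[{"tx":0,"ty":0.7,"tz":0.1,"roll":0,"jaw":0.1},{"tx":0,"ty":0.7,"tz":0.1,"roll":0,"jaw":0.1},{"tx":0,"ty":0,"tz":0,"roll":0,"jaw":0.1},{"tx":0,"ty":0,"tz":0,"roll":0,"jaw":0.1}]' | grep -E "force:"; python3 m.py .09 .2 .65
```

```text
force: [-1.8, 2.3, -10.1]
grasp_force: 29.9
t 12.30 z 0.042 p 0.62 err 0.9 pred 0.058 x [0.044 0.033 1.166 0.015] sd [0.014 0.036 0.055 0.002] phi 0.140 F [ -1.8   2.3 -10.1]
plan [0.09 0.01 0.06 0.06 0.06 0.06]; two rows each ty -0.35 tz -0.02; pred next [0.066 0.047]
```

```bash
python3 -m jog '[{"tx":0,"ty":-0.25,"tz":0,"roll":0,"jaw":0.1},{"tx":0,"ty":-0.25,"tz":0,"roll":0,"jaw":0.1},{"tx":0,"ty":0,"tz":0,"roll":0,"jaw":0.1},{"tx":0,"ty":0,"tz":0,"roll":0,"jaw":0.1}]' | grep -E "force:"; python3 m.py .09 .2 .65
```

```text
force: [-5.3, -0.2, -0.9]
grasp_force: 30.0
t 12.80 z 0.057 p 0.81 err 1.5 pred 0.068 x [0.059 0.04  1.163 0.015] sd [0.014 0.035 0.054 0.002] phi 0.107 F [-5.3 -0.2 -0.9]
plan [0.05 0.04 0.06 0.06 0.06 0.06]; two rows each ty -0.43 tz -0.02; pred next [0.078 0.03 ]
```

```bash
python3 -m jog '[{"tx":0,"ty":-0.35,"tz":0,"roll":0,"jaw":0.1},{"tx":0,"ty":-0.35,"tz":0,"roll":0,"jaw":0.1},{"tx":0,"ty":0,"tz":0,"roll":0,"jaw":0.1},{"tx":0,"ty":0,"tz":0,"roll":0,"jaw":0.1}]' | grep -E "force:"; python3 m.py .09 .2 .65
```

```text
force: [-6.9, -1.4, 1.4]
grasp_force: 30.0
t 13.30 z 0.067 p 0.63 err 1.9 pred 0.080 x [0.069 0.022 1.159 0.015] sd [0.014 0.035 0.053 0.001] phi 0.065 F [-6.9 -1.4  1.4]
plan [0.09 0.04 0.07 0.06 0.07 0.06]; two rows each ty 0.17 tz 0.02; pred next [0.078 0.021]
```

```bash
python3 -m jog '[{"tx":0,"ty":0.15,"tz":0,"roll":0,"jaw":0.1},{"tx":0,"ty":0.15,"tz":0,"roll":0,"jaw":0.1},{"tx":0,"ty":0,"tz":0,"roll":0,"jaw":0.1},{"tx":0,"ty":0,"tz":0,"roll":0,"jaw":0.1}]' | grep -E "force:"; python3 m.py .09 .2 .65
```

```text
force: [-6.2, -1.6, 0.1]
grasp_force: 30.0
t 13.80 z 0.067 p 0.97 err 0.5 pred 0.078 x [0.069 0.004 1.156 0.016] sd [0.014 0.034 0.052 0.001] phi 0.085 F [-6.2 -1.6  0.1]
plan [0.13 0.02 0.07 0.06 0.07 0.07]; two rows each ty 0.29 tz 0.04; pred next [0.074 0.023]
```

```bash
python3 -m jog '[{"tx":0,"ty":0.25,"tz":0,"roll":0,"jaw":0.1},{"tx":0,"ty":0.25,"tz":0.05,"roll":0,"jaw":0.1},{"tx":0,"ty":0,"tz":0,"roll":0,"jaw":0.1},{"tx":0,"ty":0,"tz":0,"roll":0,"jaw":0.1}]' | grep -E "force:"; python3 m.py .09 .2 .65
```

```text
force: [-5.5, -0.6, 1.6]
grasp_force: 30.0
t 14.30 z None p 0.00 err 0.0 pred 0.073 x [0.073 0.018 1.156 0.016] sd [0.032 0.056 0.052 0.001] phi 0.116 F [-5.5 -0.6  1.6]
plan [0.05 0.06 0.07 0.07 0.07 0.07]; two rows each ty -0.48 tz -0.03; pred next [0.085 0.016]
```

```bash
python3 m.py .09 .2 .65
```

```text
t 14.40 z 0.097 p 0.89 err 2.7 pred 0.075 x [0.094 0.052 1.162 0.015] sd [0.014 0.033 0.051 0.001] phi 0.115 F [-6.6  0.6  1.3]
plan [-0.13  0.15  0.05  0.07  0.06  0.06]; two rows each ty -1.72 tz 0.02; pred next [ 0.114 -0.012]
```

```bash
python3 -m jog '[{"tx":0,"ty":-0.9,"tz":-0.05,"roll":0,"jaw":0.1},{"tx":0,"ty":-0.9,"tz":0,"roll":0,"jaw":0.1},{"tx":0,"ty":0,"tz":0,"roll":0,"jaw":0.1}]' | grep -E "force:"; python3 m.py .09 .2 .65
```

```text
force: [-5.5, -2.0, 0.7]
grasp_force: 30.0
t 14.80 z 0.097 p 0.80 err 0.2 pred 0.118 x [0.102 0.027 1.157 0.016] sd [0.013 0.032 0.05  0.001] phi -0.013 F [-5.5 -2.   0.7]
plan [0.01 0.1  0.06 0.07 0.07 0.07]; two rows each ty 0.16 tz -0.02; pred next [ 0.103 -0.017]
```

```bash
python3 -m jog '[{"tx":0,"ty":0.25,"tz":0,"roll":0,"jaw":0.1},{"tx":0,"ty":0.25,"tz":0,"roll":0,"jaw":0.1},{"tx":0,"ty":0,"tz":0,"roll":0,"jaw":0.1}]' | grep -E "force:"; python3 m.py .09 .2 .65
```

```text
force: [-5.4, -0.6, 1.6]
grasp_force: 30.0
t 15.20 z 0.097 p 0.90 err 2.5 pred 0.105 x [ 0.099 -0.014  1.155  0.016] sd [0.013 0.033 0.05  0.001] phi 0.025 F [-5.4 -0.6  1.6]
plan [0.1  0.06 0.07 0.07 0.07 0.07]; two rows each ty 0.56 tz 0.02; pred next [ 0.09  -0.008]
```

```bash
python3 -m jog '[{"tx":0,"ty":0.5,"tz":0,"roll":0,"jaw":0.1},{"tx":0,"ty":0.5,"tz":0.05,"roll":0,"jaw":0.1},{"tx":0,"ty":0,"tz":0,"roll":0,"jaw":0.1}]' | grep -E "force:"; python3 m.py .09 .2 .65
```

```text
force: [-5.1, 0.6, 1.3]
grasp_force: 30.1
t 15.60 z 0.112 p 0.85 err 1.9 pred 0.090 x [0.107 0.008 1.161 0.015] sd [0.013 0.032 0.049 0.001] phi 0.092 F [-5.1  0.6  1.3]
plan [-0.04  0.13  0.05  0.07  0.06  0.07]; two rows each ty -0.95 tz -0.04; pred next [ 0.11 -0.02]
```

```bash
python3 -m jog '[{"tx":0,"ty":-0.8,"tz":0,"roll":0,"jaw":0.1},{"tx":0,"ty":-0.8,"tz":0,"roll":0,"jaw":0.1},{"tx":0,"ty":0,"tz":0,"roll":0,"jaw":0.1}]' | grep -E "force:"; sed -i 's/^l=landmark/cv2.imwrite(f"pics\/b{s["time_s"]:.2f}.png",c["img"][:,:,::-1]);l=landmark/' m.py; python3 m.py .09 .2 .65
```

```text
force: [-5.3, -2.4, 0.9]
grasp_force: 30.1
t 16.00 z 0.112 p 0.87 err 0.9 pred 0.112 x [0.112 0.002 1.161 0.015] sd [0.013 0.032 0.048 0.001] phi -0.019 F [-5.3 -2.4  0.9]
plan [0.04 0.1  0.06 0.07 0.06 0.07]; two rows each ty 0.40 tz -0.04; pred next [ 0.104 -0.025]
```

```bash
ls pics; python3 -c "
import cv2,glob
f=sorted(glob.glob('pics/b*.png'))[-1];i=cv2.imread(f);cv2.imwrite('pics/crop.png',cv2.resize(i[60:200,250:550],(780,364)))"
```

```text
b16.00.png
scene0.png
top0.png
w0.png
w1.png
w2.png
```

View pics/crop.png

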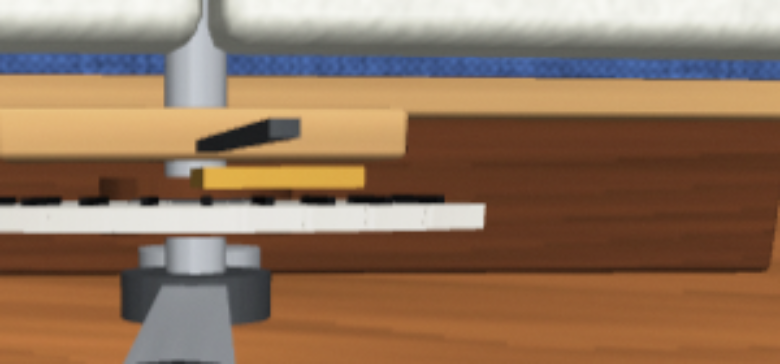

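The crop shows the pointer tip (col ~284) centred over the brass tab (204-365), so the reading is good. I keep balancing until at least 17.8 s.

```bash
python3 -m jog '[{"tx":0,"ty":0.45,"tz":0,"roll":0,"jaw":0.1},{"tx":0,"ty":0.4,"tz":0,"roll":0,"jaw":0.1},{"tx":0,"ty":0,"tz":0,"roll":0,"jaw":0.1}]' | grep -E "force:"; python3 m.py .1 .2 .65
```

```text
force: [-5.3, 1.3, 1.2]
grasp_force: 30.1
t 16.40 z 0.112 p 0.94 err 1.4 pred 0.106 x [ 0.111 -0.015  1.163  0.015] sd [0.013 0.032 0.048 0.001] phi 0.041 F [-5.3  1.3  1.2]
plan [0.06 0.06 0.06 0.06 0.05 0.05]; two rows each ty 0.15 tz -0.03; pred next [ 0.104 -0.01 ]
```

```bash
python3 -m jog '[{"tx":0,"ty":0.1,"tz":0,"roll":0,"jaw":0.1},{"tx":0,"ty":0.1,"tz":0,"roll":0,"jaw":0.1},{"tx":0,"ty":0,"tz":0,"roll":0,"jaw":0.1}]' | grep -E "force:"; python3 m.py .1 .2 .65
```

```text
force: [-5.2, 0.3, 0.9]
grasp_force: 30.1
t 16.80 z 0.097 p 0.79 err 0.6 pred 0.104 x [ 0.099 -0.024  1.161  0.015] sd [0.013 0.032 0.047 0.001] phi 0.051 F [-5.2  0.3  0.9]
plan [0.13 0.02 0.06 0.05 0.06 0.06]; two rows each ty 0.53 tz 0.01; pred next [0.091 0.005]
```

```bash
python3 -m jog '[{"tx":0,"ty":0.5,"tz":0,"roll":0,"jaw":0.1},{"tx":0,"ty":0.5,"tz":0.05,"roll":0,"jaw":0.1},{"tx":0,"ty":0,"tz":0,"roll":0,"jaw":0.1},{"tx":0,"ty":0,"tz":0,"roll":0,"jaw":0.1}]' | grep -E "force:"; python3 m.py .1 .2 .65
```

```text
force: [-5.3, 1.6, 1.7]
grasp_force: 30.1
t 17.30 z 0.107 p 0.76 err 0.7 pred 0.091 x [0.104 0.022 1.164 0.015] sd [0.013 0.032 0.046 0.001] phi 0.124 F [-5.3  1.6  1.7]
plan [-0.08  0.11  0.04  0.06  0.05  0.05]; two rows each ty -1.40 tz -0.08; pred next [ 0.116 -0.008]
```

```bash
python3 -m jog '[{"tx":0,"ty":-1.1,"tz":-0.1,"roll":0,"jaw":0.1},{"tx":0,"ty":-1.1,"tz":0,"roll":0,"jaw":0.1},{"tx":0,"ty":0,"tz":0,"roll":0,"jaw":0.1},{"tx":0,"ty":0,"tz":0,"roll":0,"jaw":0.1}]' | grep -E "force:"; python3 m.py .1 .2 .65
```

```text
force: [-4.4, -2.4, -4.6]
grasp_force: 30.2
t 17.80 z 0.112 p 0.70 err 0.5 pred 0.120 x [0.114 0.006 1.163 0.015] sd [0.013 0.032 0.046 0.001] phi -0.029 F [-4.4 -2.4 -4.6]
plan [0.05 0.07 0.05 0.06 0.05 0.05]; two rows each ty 0.57 tz -0.08; pred next [ 0.107 -0.015]
```

```bash
python3 -m jog '[{"tx":0,"ty":0.6,"tz":0,"roll":0,"jaw":0.1},{"tx":0,"ty":0.6,"tz":0,"roll":0,"jaw":0.1},{"tx":0,"ty":0,"tz":0,"roll":0,"jaw":0.1},{"tx":0,"ty":0,"tz":0,"roll":0,"jaw":0.1}]' | grep -E "force:"; python3 m.py .1 .2 .65
```

```text
force: [-3.7, 1.1, -3.7]
grasp_force: 30.1
t 18.30 z 0.112 p 0.84 err 2.3 pred 0.107 x [ 0.111 -0.01   1.164  0.015] sd [0.013 0.032 0.046 0.001] phi 0.050 F [-3.7  1.1 -3.7]
plan [0.04 0.07 0.05 0.06 0.05 0.05]; two rows each ty -0.07 tz -0.08; pred next [ 0.106 -0.011]
```

Held well past 5 s. Now the slow lowering to the right, at about 0.12 rad/s.

```bash
python3 -m jog '[{"tx":0,"ty":0.6,"tz":0,"roll":0,"jaw":0.1},{"tx":0,"ty":0.6,"tz":0.1,"roll":0,"jaw":0.1},{"tx":0,"ty":0,"tz":0,"roll":0,"jaw":0.1},{"tx":0,"ty":0,"tz":0,"roll":0,"jaw":0.1}]' | grep -E "force:"; python3 m.py .36 .12 .65 .4
```

```text
force: [-2.1, 2.2, -5.8]
grasp_force: 30.2
t 18.80 z 0.132 p 0.94 err 0.7 pred 0.114 x [0.128 0.058 1.166 0.015] sd [0.013 0.032 0.046 0.001] phi 0.139 F [-2.1  2.2 -5.8]
plan [ 0.07 -0.08 -0.09 -0.21 -0.28 -0.22]; two rows each ty -0.45 tz -0.13; pred next [0.165 0.116]
```

```bash
python3 -m jog '[{"tx":0,"ty":-0.6,"tz":-0.1,"roll":0,"jaw":0.1},{"tx":0,"ty":-0.6,"tz":-0.05,"roll":0,"jaw":0.1},{"tx":0,"ty":0,"tz":0,"roll":0,"jaw":0.1}]' | grep -E "force:"; python3 m.py .36 .12 .65 .4
```

```text
force: [-0.2, -0.9, -15.0]
grasp_force: 30.5
t 19.20 z 0.152 p 0.65 err 3.0 pred 0.164 x [0.155 0.095 1.165 0.015] sd [0.013 0.031 0.046 0.001] phi 0.047 F [ -0.2  -0.9 -15. ]
plan [ 0.01 -0.1  -0.13 -0.32 -0.17 -0.18]; two rows each ty -0.25 tz -0.09; pred next [0.198 0.12 ]
```

```bash
python3 -m jog '[{"tx":0,"ty":-0.5,"tz":0,"roll":0,"jaw":0.1},{"tx":0,"ty":-0.5,"tz":0.05,"roll":0,"jaw":0.1},{"tx":0,"ty":0,"tz":0,"roll":0,"jaw":0.1}]' | grep -E "force:"; python3 m.py .36 .12 .65 .4
```

```text
force: [-0.5, -3.2, -13.6]
grasp_force: 30.3
t 19.60 z 0.197 p 0.59 err 1.4 pred 0.197 x [0.197 0.109 1.165 0.015] sd [0.013 0.031 0.046 0.001] phi -0.023 F [ -0.5  -3.2 -13.6]
plan [-0.04 -0.14 -0.29 -0.22 -0.15 -0.24]; two rows each ty -0.15 tz -0.07; pred next [0.242 0.118]
```

```bash
python3 -m jog '[{"tx":0,"ty":-0.4,"tz":0,"roll":0,"jaw":0.1},{"tx":0,"ty":-0.4,"tz":0.05,"roll":0,"jaw":0.1},{"tx":0,"ty":0,"tz":0,"roll":0,"jaw":0.1}]' | grep -E "force:"; python3 m.py .36 .12 .65 .4
```

```text
force: [-1.8, -2.8, -10.0]
grasp_force: 30.0
t 20.00 z 0.227 p 0.71 err 0.9 pred 0.241 x [0.231 0.091 1.162 0.015] sd [0.013 0.032 0.045 0.001] phi -0.081 F [ -1.8  -2.8 -10. ]
plan [-0.02 -0.24 -0.25 -0.16 -0.16 -0.13]; two rows each ty 0.46 tz -0.08; pred next [0.267 0.106]
```

```bash
python3 -m jog '[{"tx":0,"ty":0,"tz":0,"roll":0,"jaw":0.1},{"tx":0,"ty":-0.3,"tz":0,"roll":0,"jaw":0.1},{"tx":0,"ty":-0.3,"tz":0,"roll":0,"jaw":0.1}]' | grep -E "force:"; python3 m.py .36 .12 .65 .4
```

```text
force: [-2.6, -4.2, -10.5]
grasp_force: 29.9
t 20.40 z 0.262 p 0.68 err 1.1 pred 0.264 x [0.262 0.071 1.162 0.015] sd [0.013 0.033 0.044 0.001] phi -0.122 F [ -2.6  -4.2 -10.5]
plan [-0.01 -0.32 -0.2  -0.15 -0.15 -0.15]; two rows each ty 0.80 tz -0.10; pred next [0.291 0.093]
```

```bash
python3 -m jog '[{"tx":0,"ty":0.4,"tz":0,"roll":0,"jaw":0.1},{"tx":0,"ty":0,"tz":0,"roll":0,"jaw":0.1},{"tx":0,"ty":0,"tz":0,"roll":0,"jaw":0.1}]' | grep -E "force:"; python3 m.py .36 .12 .65 .4
```

```text
force: [-3.9, -0.6, -2.3]
grasp_force: 30.0
t 20.80 z 0.287 p 0.83 err 0.7 pred 0.288 x [0.287 0.064 1.161 0.015] sd [0.013 0.033 0.043 0.001] phi -0.095 F [-3.9 -0.6 -2.3]
plan [-0.11 -0.29 -0.16 -0.17 -0.16 -0.17]; two rows each ty -0.12 tz -0.04; pred next [0.316 0.077]
```

```bash
python3 -m jog '[{"tx":0,"ty":0,"tz":0,"roll":0,"jaw":0.1},{"tx":0,"ty":0,"tz":0,"roll":0,"jaw":0.1},{"tx":0,"ty":0,"tz":0,"roll":0,"jaw":0.1},{"tx":0,"ty":0,"tz":0,"roll":0,"jaw":0.1}]' | grep -E "force:"; python3 m.py .36 .12 .65 .4
```

```text
force: [-4.3, -0.3, 1.6]
grasp_force: 30.0
t 21.30 z 0.337 p 0.65 err 1.4 pred 0.325 x [0.335 0.105 1.166 0.015] sd [0.014 0.034 0.04  0.001] phi -0.095 F [-4.3 -0.3  1.6]
plan [-0.09 -0.09 -0.09 -0.09 -0.09 -0.09]; two rows each ty -0.00 tz -0.05; pred next [0.35 0.  ]
```

```bash
python3 -m jog '[{"tx":0,"ty":0,"tz":0,"roll":0,"jaw":0.1},{"tx":0,"ty":0,"tz":0,"roll":0,"jaw":0.1},{"tx":0,"ty":0,"tz":0,"roll":0,"jaw":0.1},{"tx":0,"ty":0,"tz":0,"roll":0,"jaw":0.1}]' | grep -E "force:"; python3 m.py .36 .12 .65 .4
```

```text
force: [-5.4, -1.3, 1.9]
grasp_force: 30.0
t 21.80 z None p 0.00 err 0.0 pred 0.350 x [0.35  0.    1.166 0.015] sd [0.005 0.02  0.04  0.001] phi -0.094 F [-5.4 -1.3  1.9]
plan [-0.09 -0.09 -0.09 -0.09 -0.09 -0.09]; two rows each ty -0.00 tz -0.05; pred next [0.35 0.  ]
```

```bash
python3 -m jog '[{"tx":0,"ty":1.05,"tz":-0.07,"roll":0,"jaw":0.1},{"tx":0,"ty":1.05,"tz":0.02,"roll":0,"jaw":0.1},{"tx":0,"ty":1.05,"tz":0.1,"roll":0,"jaw":0.1},{"tx":0,"ty":1.03,"tz":0.18,"roll":0,"jaw":0.1},{"tx":0,"ty":0.98,"tz":0.25,"roll":0,"jaw":0.1},{"tx":0,"ty":0.96,"tz":0.3,"roll":0,"jaw":0.1},{"tx":0,"ty":0,"tz":0,"roll":0,"jaw":0.1},{"tx":0,"ty":0,"tz":0,"roll":0,"jaw":0.1}]' | grep -E "force:"; python3 m.py .36 .12 .65 .4
```

```text
force: [0.8, 4.6, -9.6]
grasp_force: 30.6
t 22.70 z 0.342 p 0.66 err 2.2 pred 0.350 x [0.349 0.    1.166 0.015] sd [0.006 0.027 0.04  0.001] phi 0.356 F [ 0.8  4.6 -9.6]
plan [0.36 0.36 0.36 0.36 0.36 0.36]; two rows each ty 0.04 tz -0.10; pred next [0.35 0.  ]
```

```bash
python3 -m jog '[{"tx":0,"ty":0,"tz":0,"roll":0,"jaw":0.3},{"tx":0,"ty":0,"tz":0,"roll":0,"jaw":0.6},{"tx":0,"ty":0,"tz":0,"roll":0,"jaw":0.6},{"tx":0,"ty":0,"tz":0,"roll":0,"jaw":0.6},{"tx":0,"ty":0,"tz":0,"roll":0,"jaw":0.6},{"tx":0,"ty":0,"tz":0,"roll":0,"jaw":0.6},{"tx":0,"ty":0,"tz":-1,"roll":0,"jaw":0.6},{"tx":0,"ty":0,"tz":-2,"roll":0,"jaw":0.6}]' | grep -E "force:|open"; python3 -m jog '[{"tx":0,"ty":0,"tz":-4,"roll":0,"jaw":0.6},{"tx":0,"ty":0,"tz":-4,"roll":0,"jaw":0.6},{"tx":0,"ty":0,"tz":-2,"roll":0,"jaw":0.6},{"tx":0,"ty":0,"tz":0,"roll":0,"jaw":0.6},{"tx":0,"ty":0,"tz":0,"roll":0,"jaw":0.6}]'
python3 m.py .36 .12 .65 .4; ls -t pics | head -1
```

```text
force: [0.2, -0.3, -0.6]
opening: 0.596
grasp_force: 0.0
time_s: 24.1
position: [0.5218, -0.1068, 0.3892]
tcp_rot: [[0.999, 0.047, 0.0], [0.047, -0.999, -0.0], [0.0, 0.0, -1.0]]
force: [-0.1, -0.8, -0.9]
opening: 0.602
grasp_force: 0.0
t 24.10 z 0.347 p 0.86 err 0.8 pred 0.350 x [0.349 0.    1.166 0.015] sd [0.007 0.034 0.04  0.002] phi 0.183 F [-0.1 -0.8 -0.9]
plan [0.18 0.18 0.18 0.18 0.18 0.18]; two rows each ty -1.13 tz 6.13; pred next [0.35 0.  ]
b24.10.png
```

The cradle rests at +0.35 and the gripper is clear and open.

```bash
python3 -c "
from rig import hand_in
print(hand_in())"
```

```text
the job is handed in; nothing more can be done
None
```

The job is handed in; no verdict came back. By my measurements the pointer stayed over the tab from about 12 to 18 s, the cradle touched down on its right-hand rest at roughly 0.1 rad/s, and the gripper let go and stands clear.

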